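# Change trays in the archive card file

### The arm

A 7-joint arm with a two-finger parallel gripper is mounted at the origin on the work surface. World frame = base frame: x ahead of the robot, y to its left, z up, the work surface at z = 0. Lengths are in m, angles in rad, forces in N, time in s.
With the tool pointing down it reaches from about 0.425 to 0.925 m from the base axis. Payload 6.8 kg.
Tool frame: the origin (TCP) lies midway between the tips of the shut fingers; the grasp point (between the pads) lies 19 mm behind it; x points along the fingers, y is the direction in which the jaws open and shut, and the axes are right-handed (so a half turn about x gives the same grasp; the last joint's range is limited). The gripper opens to 85 mm and grips with 20 to 120 N. Pads are 22 mm wide; open, the fingers measure 114 mm over their backs; the gripper's body (76 mm by 85 mm) begins 54 mm behind the grasp point. The pads swing forward as they close: fully open they stand 13 mm farther back than shut.
Start: joints at [1.207, 0.477, 0.022, 1.555, -0.011, 1.109, -0.083], TCP at [0.171, -0.653, 0.231] pointing down, gripper open.
Joint ranges: [-2.96, 2.96], [-0.34, 2.1], [-1.41, 1.46], [0.24, 2.44], [-1.37, 4.51], [0.17, 1.92], [-2.96, 2.96]. Speed limits (rad/s): [2.39, 2.39, 3.14, 3.14, 3.14, 3.14, 3.14].

### API

Orientations are given as a rotation vector (axis times angle).
In Python, from bench import r gives the robot as it stands.
- The arm moves only by the tool carry_out, never from a script. Its argument "targets" is one flat list of numbers, 7 for each row, row after row: the finger opening in m, from 0 to 0.0854, then the shift along the tool's x, y, z in m, then the turn, a rotation vector about the tool's x, y, z in units of 5 degrees (1.0 is 5 degrees). A call has 1 to 12 rows; each row is the pose to reach, as a shift and turn from the pose measured when the call began, along the tool's axes at that moment; what a row does not reach only later rows make up. A row lasts 1/8 s, in which the tool goes at most 62.5 mm and 10.7 degrees, less where a joint would pass 70% of its speed; a pose out of reach is approached as far as the arm can. A call with a gripper value outside its range is refused whole. The fingers move at their own pace and stop on an object; "squeeze" is the grip in N (left out, the last holds). Time passes only in rows, so rows that repeat a pose let the fingers close. It gives the time, the measured TCP pose, the force and the opening at its end, in the units of the state.
- r.get_obs(): the state, without advancing time (a new reading comes with each control period).
- r.grab_frame(name): name is "scene" or "top" or "wrist"; returns the picture (384x512x3 uint8, blue, green, red); there is no depth.
- r.camera_info(name): a dict with "fx", "fy", "cx", "cy" (pixels), "xyz" and "orientation" of the camera in the world. Camera axes: x right, y up, looking along -z (the intrinsics and any distortion apply to the point x, -y, -z); pixel columns grow to the right and rows downward; lengths in m; the calibration is good to about 2 mm. A picture is of the moment at which its call begins: read the wrist's pose just before it. camera_info takes no time and is no camera call; for the wrist camera it gives the pose at the moment of the call.
- r.hand_in(): hands the job in, once; it reports no verdict.
The state is a dict: "clock": time; "joints": joint angles; "qvel": joint speeds; "tau": joint torques, N m; "tcp_pos": TCP position; "orientation": TCP orientation; "contact_force": force on the tool from outside, world axes, zero at the start; "moment": the same for the moment, N m; "grip_width": finger opening in m.
Only numpy, scipy, OpenCV 4.12 (cv2) and the standard library are available. Lean on these libraries where they do the work, as an engineer would, in place of code of your own. Each camera call takes 0.05 s, during which the arm holds its last target. There are 200 camera calls.

### The job

In the desk card file the red tray has been left open: push it fully home with the fingertips. Then hook a fingertip behind the front lip of the blue tray and draw it all the way out to its stop, with the stamp still standing upright in it. Do not pinch or lift anything; leave the black tray shut and the other things on the desk where they are.

Things in the scene. Friction and masses are not known exactly. Their poses are not given: they have to be found in the camera images.
- red_tray (a joint): red card tray, the tray that was left open; slides straight on runners: 0 = fully home, 0.12 = fully out at its stop (m), growing as it comes towards the robot along its unit's -x; stays where it is left; about 1.5 N of friction
- red_unit: fixed grey-brown steel sleeve of the red tray, 150 wide x 175 deep x 75 high, on a plinth 10 mm thick; origin: middle of its front edge, at its underside (10 mm above the table); x away from the robot into the sleeve, y left, z up. When home the tray stands 80 mm out of the sleeve, open-topped; its floor is 12 mm above this origin, its side walls rise to 46 mm
- red_lip (a point): inner skin of the red tray's upright front wall, the lip to hook behind; moves with the tray. Wall 8 thick, 136 wide, top 68 mm above the table, 46 mm above the tray's floor; space behind it 122 wide, 72 deep to the roof when home, 87 deep to the cards fixed in the tray. Origin: middle of the wall's top edge, on its inner face; axes as its unit (-x = draw direction)
- red_face (a point): outer skin of the same red front wall, with a blank label and an eyelet; origin: middle of the wall's top edge, on its outer face (towards the robot), 8 mm from the inner face; axes as its unit
- blue_tray (a joint): blue card tray, the tray to draw out; nearly shut at the start (0 to 10 mm), a stamp stands in its left part as seen from the robot; slides straight on runners: 0 = fully home, 0.12 = fully out at its stop (m), growing as it comes towards the robot along its unit's -x; stays where it is left; about 1.5 N of friction
- blue_unit: fixed grey-brown steel sleeve of the blue tray, 150 wide x 175 deep x 75 high, on a plinth 10 mm thick; origin: middle of its front edge, at its underside (10 mm above the table); x away from the robot into the sleeve, y left, z up. When home the tray stands 80 mm out of the sleeve, open-topped; its floor is 12 mm above this origin, its side walls rise to 46 mm
- blue_lip (a point): inner skin of the blue tray's upright front wall, the lip to hook behind; moves with the tray. Wall 8 thick, 136 wide, top 68 mm above the table, 46 mm above the tray's floor; space behind it 122 wide, 72 deep to the roof when home, 87 deep to the cards fixed in the tray. Origin: middle of the wall's top edge, on its inner face; axes as its unit (-x = draw direction)
- blue_face (a point): outer skin of the same blue front wall, with a blank label and an eyelet; origin: middle of the wall's top edge, on its outer face (towards the robot), 8 mm from the inner face; axes as its unit
- black_tray (a joint): black card tray, a tray that stays shut; slides straight on runners: 0 = fully home, 0.12 = fully out at its stop (m), growing as it comes towards the robot along its unit's -x; stays where it is left; about 1.5 N of friction
- black_unit: fixed grey-brown steel sleeve of the black tray, 150 wide x 175 deep x 75 high, on a plinth 10 mm thick; origin: middle of its front edge, at its underside (10 mm above the table); x away from the robot into the sleeve, y left, z up. When home the tray stands 80 mm out of the sleeve, open-topped; its floor is 12 mm above this origin, its side walls rise to 46 mm
- black_lip (a point): inner skin of the black tray's upright front wall, the lip to hook behind; moves with the tray. Wall 8 thick, 136 wide, top 68 mm above the table, 46 mm above the tray's floor; space behind it 122 wide, 72 deep to the roof when home, 87 deep to the cards fixed in the tray. Origin: middle of the wall's top edge, on its inner face; axes as its unit (-x = draw direction)
- black_face (a point): outer skin of the same black front wall, with a blank label and an eyelet; origin: middle of the wall's top edge, on its outer face (towards the robot), 8 mm from the inner face; axes as its unit
- stamp: small wooden-handled rubber stamp standing loose in the blue tray, 30 x 36 x 57 high, 40 to 80 g; origin at the centre of its underside, z up. It stands 32 to 50 mm behind the lip's inner face and 32 to 40 mm left of the tray's middle (unit +y), so the right half of the space behind the lip is free
- stapler: red and black stapler, 140 x 36 x 50 high (mm), standing loose on the desk, not part of the job; origin at the centre of its underside
- inkpad: blue ink-pad box, 70 x 110 x 20 (mm), standing loose on the desk, not part of the job; origin at the centre of its underside
- mug: white mug, 80 across, 90 high (mm), standing loose on the desk, not part of the job; origin at the centre of its underside
- glue: white glue stick with red cap, 31 across, 90 high (mm), standing loose on the desk, not part of the job; origin at the centre of its underside
- pen_pot: black pen pot, 72 across, 100 high, pens up to 160 (mm), standing loose on the desk, not part of the job; origin at the centre of its underside
- tape: grey tape dispenser, 140 x 55 x 82 high (mm), standing loose on the desk, not part of the job; origin at the centre of its underside
- clip_box: small cardboard box, 80 x 60 x 30 (mm), standing loose on the desk, not part of the job; origin at the centre of its underside
Mind the look-alikes: they are no part of the job. What is meant by the stamp is not orange or pink, and is the smaller of those in its own colour.

How it is judged:
By the outcome, as a careful person would: the job done as asked, in the order asked, and still so for the second after the job is handed in, with the robot touching nothing.
It also fails if it takes over 48 s, if anything falls off the work surface, if the arm or the gripper's body presses on something with over 40 N, if the wrist force passes 120 N, or if a joint passes its speed limit or range.

## Working session

There is one attempt and no reset: what is moved stays moved. The work goes in short steps, Python scripts to look and compute and a tool call to move; the robot and the scene stay as the last step left them, time stands still between calls to the robot, and variables do not carry over. Pictures are saved under pics/ and viewed, about 8 in all and at most 12, crops included, and the job is handed in when it is done.

Besides the shell and the picture viewer there is one more tool, called after "Request:" in YAML: its name, and indented under it one key for each argument. carry_out: Moves the arm, as the interface text tells. Its arguments: {"type":"object","properties":{"targets":{"type":"array","items":{"type":"number"}},"squeeze":{"type":"number"}},"required":["targets"]}

```bash
mkdir -p pics; ls
python3 - <<'E'
from bench import r
import cv2,numpy as np
for n in("scene","top"):
    cv2.imwrite(f"pics/{n}0.png",r.grab_frame(n)); print(n,r.camera_info(n))
a=np.vstack([cv2.imread("pics/scene0.png"),cv2.imread("pics/top0.png")])
o=r.get_obs(); print(o)
E
```

```text
pics
scene {'fx': 368.25188016655295, 'fy': 368.25188016655295, 'cx': 253.7039985435915, 'cy': 191.3505808322792, 'xyz': array([0.904157  , 0.6930168 , 0.88049165]), 'orientation': array([0.25567243, 0.97592502, 2.50244508])}
top {'fx': 460.18539806677535, 'fy': 460.18539806677535, 'cx': 257.4592581380279, 'cy': 187.25522299716621, 'xyz': array([ 0.2475315, -0.0090662,  1.3165426]), 'orientation': array([ 0.18634418, -0.18768563, -1.57960638])}
{'clock': 0.1, 'joints': array([ 1.20689377,  0.47771176,  0.02236038,  1.55636762, -0.01150401,
        1.10929781, -0.0831006 ]), 'qvel': array([ 0.00066194, -0.00240101,  0.00076336, -0.00328623,  0.00197402,
        0.00041186, -0.000261  ]), 'tau': array([ 4.63177290e-03, -5.97754741e+01,  1.61349747e+00, -2.81952614e+01,
        1.27739357e-02,  4.98656533e-03,  3.24654411e-05]), 'tcp_pos': array([ 0.17063167, -0.65251717,  0.23042074]), 'orientation': array([ 2.08546051,  0.26994971, -2.08616419]), 'contact_force': array([-0.19938297, -0.58133135, -0.12275344]), 'moment': array([ 0.01074991,  0.02696075, -0.02533718]), 'grip_width': 0.08535764713242107}
```

View pics/top0.png

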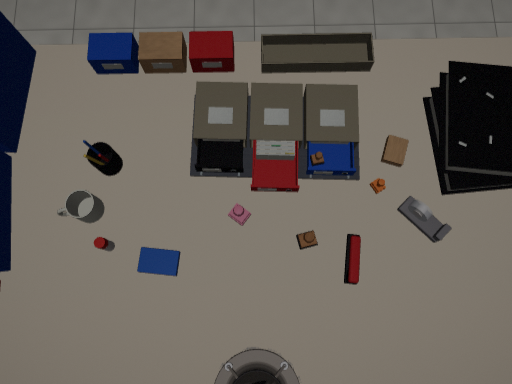

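View pics/scene0.png

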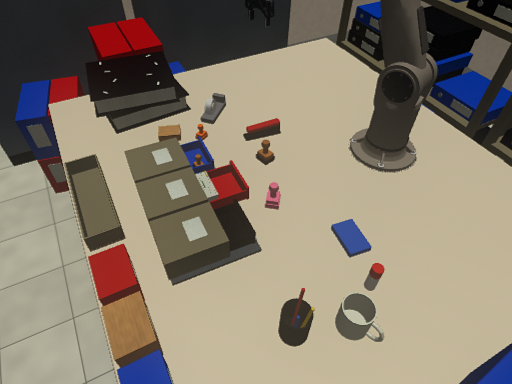

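The top view shows three units side by side, with trays black (220,158), red (275,165, open) and blue (330,160). Stamp candidates:
- Brown, in the blue tray (318,158).
- Larger brown, on the desk (307,240).
- Pink (239,213).
- Orange (378,185).

The small brown one in the blue tray fits the description. I'll confirm it in an enlarged crop and measure.

```bash
cat > h.py <<'E'
import cv2,numpy as np
from scipy.spatial.transform import Rotation as R
def proj(c,p):
    q=R.from_rotvec(c["orientation"]).inv().apply(np.atleast_2d(p)-c["xyz"])
    return np.c_[c["cx"]-c["fx"]*q[:,0]/q[:,2], c["cy"]+c["fy"]*q[:,1]/q[:,2]]
def onplane(c,uv,z):
    uv=np.atleast_2d(uv).astype(float)
    d=np.c_[(uv[:,0]-c["cx"])/c["fx"],-(uv[:,1]-c["cy"])/c["fy"],-np.ones(len(uv))]
    d=R.from_rotvec(c["orientation"]).apply(d)
    return c["xyz"]+d*((z-c["xyz"][2])/d[:,2])[:,None]
E
python3 - <<'E'
from bench import r
from h import *
c=r.camera_info("top");s=r.camera_info("scene")
print(proj(c,[[0,0,0],[.171,-.653,.231]]),proj(s,[[0,0,0],[.171,-.653,.231]]))
for n,uv in dict(brown_in=(318,158),black=(220,158)).items(): print(n,onplane(c,uv,.06))
# roof corners z=.085
print(onplane(c,[[196,82],[248,82],[193,138],[247,138],[250,84],[303,84],[250,140],[303,140],[305,86],[357,86],[304,142],[358,142]],.085).round(3))
im=cv2.imread("pics/top0.png")
cv2.imwrite("pics/c1.png",cv2.resize(im[70:200,185:365],None,fx=4.4,fy=4.4,interpolation=cv2.INTER_CUBIC))
E
```

```text
[[256.18677513 394.74849342]
 [543.79375552 328.66553911]] [[381.61663896 148.79184685]
 [258.1795894   25.51674335]]
brown_in [[ 0.63480737 -0.18688414  0.06      ]]
black [[0.63961633 0.09269391 0.06      ]]
[[ 0.865  0.161  0.085]
 [ 0.862  0.01   0.085]
 [ 0.692  0.167  0.085]
 [ 0.69   0.014  0.085]
 [ 0.856  0.004  0.085]
 [ 0.853 -0.15   0.085]
 [ 0.683  0.006  0.085]
 [ 0.681 -0.144  0.085]
 [ 0.846 -0.156  0.085]
 [ 0.844 -0.307  0.085]
 [ 0.675 -0.146  0.085]
 [ 0.672 -0.298  0.085]]
```

View pics/c1.png

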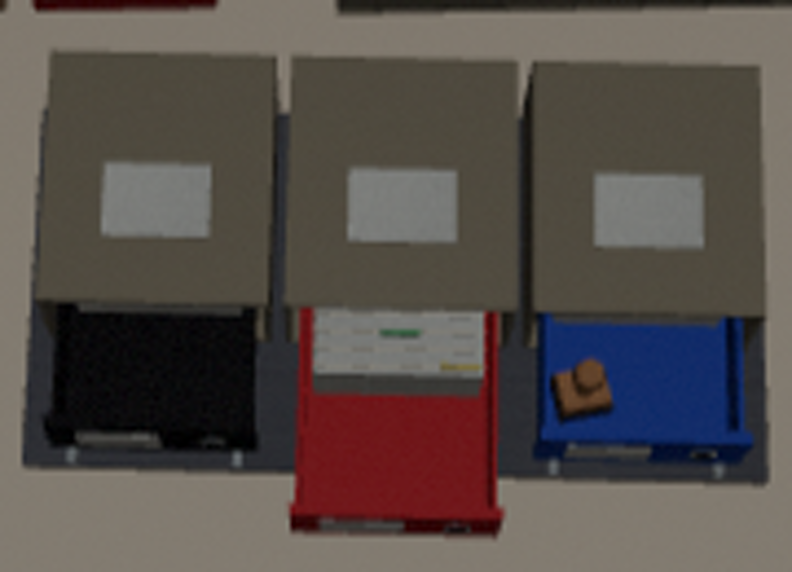

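The crop confirms the stamp: the small brown one in the left part of the blue tray, at crop (583,388). Next I fit the row of units and overlay the model to check.

```bash
cat > fit.py <<'E'
from bench import r
from h import *
from scipy.optimize import least_squares
c=r.camera_info("top")
f=lambda p:np.array(p)/4.4+[185,70]-.4
# roof corners: back-left, back-right, front-left, front-right (black, red, blue)
P=f([[52,51],[277,58],[37,301],[266,306],[292,57],[518,63],[284,305],[517,312],[532,62],[760,67],[532,311],[763,317]])
def model(v,k):
    th,x,y,gap=v; e=np.array([np.cos(th),np.sin(th)]);l=np.array([-e[1],e[0]])
    o=np.array([x,y])+l*gap*(1-k)
    return o,e,l
def pred(v):
    pts=[]
    for k in range(3):
        o,e,l=model(v,k)
        for d,w in((.175,.075),(.175,-.075),(0,.075),(0,-.075)): pts.append([*(o+d*e+w*l),.085])
    return proj(c,pts)
s=least_squares(lambda v:(pred(v)-P).ravel(),[-.04,.68,-.07,.155])
v=s.x
def wall(k,q,n=(-.068,.068)):
    o,e,l=model(v,k); return [[*(o-(.072+t+q)*e+w*l),z] for t,z in((0,.068),(.008,.068),(.008,.024)) for w in n]
E
python3 - <<'E'
from fit import *
print(v.round(4),np.abs(s.fun).max().round(2))
for k in range(3): print(model(v,k)[0].round(4))
g=lambda uv:(uv+.4-[185,70])*4.4
im=cv2.imread("pics/c1.png")
for k,q in((0,0),(1,.055),(2,.0)):
    w=g(proj(c,wall(k,q))); print(k,q,w.round(0).tolist())
    for i in range(0,6,2): cv2.line(im,*[tuple(int(a) for a in w[j]) for j in(i,i+1)],(0,255,255),1)
for p in g(pred(v)): cv2.circle(im,tuple(int(a) for a in p),4,(0,255,0),1)
cv2.imwrite("pics/c2.png",im)
o=r.get_obs();print(R.from_rotvec(o["orientation"]).as_matrix().round(3))
for n,p,z in(("bigbrown",(307,244),0),("pink",(239,217),0)):print(n,onplane(c,p,z).round(3))
E
```

```text
[-0.0427  0.6825 -0.066   0.1593] 0.65
[0.6893 0.0931]
[ 0.6825 -0.066 ]
[ 0.6757 -0.2252]
0 0 [[255.0, 421.0], [43.0, 416.0], [255.0, 433.0], [43.0, 428.0], [257.0, 451.0], [52.0, 446.0]]
1 0.055 [[503.0, 510.0], [289.0, 505.0], [503.0, 523.0], [288.0, 517.0], [497.0, 538.0], [290.0, 533.0]]
2 0.0 [[752.0, 433.0], [540.0, 428.0], [752.0, 445.0], [540.0, 440.0], [739.0, 463.0], [533.0, 458.0]]
[[-0.001  0.253 -0.967]
 [ 0.002 -0.967 -0.253]
 [-1.    -0.002  0.   ]]
bigbrown [[ 0.397 -0.152  0.   ]]
pink [[0.479 0.042 0.   ]]
```

View pics/c2.png

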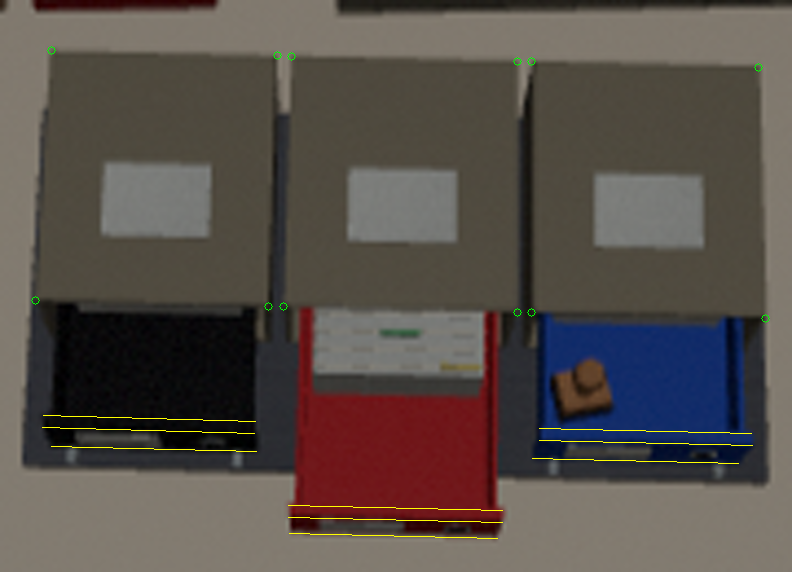

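Fit residual is under 0.65 px. Red is about 55 mm open and blue 0–2 mm. Next I move above the spot in front of the red face with the fingers shut and the tool z aligned with the unit axis.

Request:
carry_out:
  targets: [0,0,-0.02,-0.019,0.2,0,0,0,0,-0.059,-0.056,0.5,0,0,0,0,-0.103,-0.098,0.8,0,0,0,0,-0.147,-0.141,1.1,0,0,0,0,-0.192,-0.183,1.4,0,0,0,0,-0.236,-0.225,1.7,0,0,0,0,-0.28,-0.267,2.0,0,0,0,0,-0.324,-0.31,2.3,0,0,0,0,-0.369,-0.352,2.6,0,0,0,0,-0.413,-0.394,2.9,0,0,0,0,-0.457,-0.436,3.2,0,0,0,0,-0.492,-0.469,3.42,0,0]
  squeeze: 40

```text
clock: 1.6
tcp_pos: [0.5006, -0.0553, 0.2311]
orientation: [-2.199, 0.044, 2.2]
contact_force: [0.4, -0.8, 1.2]
grip_width: 0.0002
```

Request:
carry_out:
  targets: [0,0.04,0,0,0,0,0,0,0.09,0,0,0,0,0,0,0.14,0,0,0,0,0,0,0.175,0,0,0,0,0,0,0.186,0,0,0,0,0,0,0.186,0,0,0,0,0]

```text
clock: 2.35
tcp_pos: [0.5004, -0.0549, 0.0451]
orientation: [-2.198, 0.044, 2.201]
contact_force: [0.1, 0.7, 0.1]
grip_width: -0.0001
```

Run:
```python
from fit import *
o=r.get_obs();M=R.from_rotvec(o["orientation"]).as_matrix();print(M.round(3),o["tcp_pos"],o["contact_force"])
oo,e,l=model(v,1); d=o["tcp_pos"][:2]-oo; print("in red unit",d@e,d@l)
cv2.imwrite("pics/w1.png",np.hstack([r.grab_frame("wrist")[:,:400],r.grab_frame("top")[80:464,130:400]]) if 0 else r.grab_frame("top")[60:260,150:400].repeat(3,0).repeat(3,1))
```

```text
[[-0.001 -0.042 -0.999]
 [ 0.002 -0.999  0.042]
 [-1.    -0.002  0.001]] [ 0.50042502 -0.05492149  0.04509735] [0.06199132 0.66318262 0.112985  ]
in red unit -0.1824206050920906 0.0033248027355641347
```

View pics/w1.png

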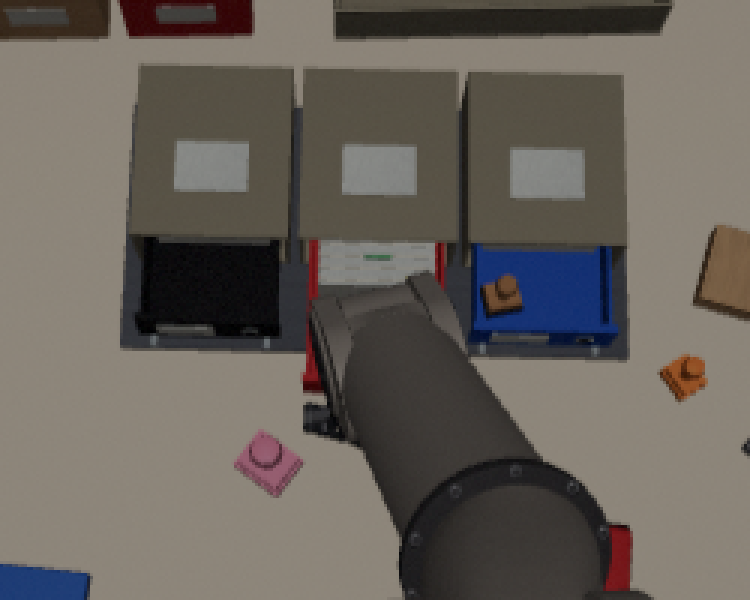

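The gripper stands in front of the red wall at crop (330,420), clear of everything. Now pushing the red tray in.

Request:
carry_out:
  targets: [0,0,0,-0.015,0,0,0,0,0,0,-0.028,0,0,0,0,0,0,-0.035,0,0,0,0,0,0,-0.042,0,0,0,0,0,0,-0.049,0,0,0,0,0,0,-0.056,0,0,0,0,0,0,-0.063,0,0,0,0,0,0,-0.07,0,0,0,0,0,0,-0.077,0,0,0,0,0,0,-0.082,0,0,0,0,0,0,-0.084,0,0,0,0,0,0,-0.084,0,0,0]

```text
clock: 3.9
tcp_pos: [0.5856, -0.0584, 0.0461]
orientation: [-2.201, 0.044, 2.198]
contact_force: [0.3, -0.2, -0.6]
grip_width: 0.0003
```

Request:
carry_out:
  targets: [0,0,0,-0.002,0,0,0,0,0,0,-0.004,0,0,0,0,0,0,-0.006,0,0,0]

```text
clock: 4.28
tcp_pos: [0.5916, -0.0587, 0.0461]
orientation: [-2.201, 0.044, 2.198]
contact_force: [-1.7, -0.2, 0.9]
grip_width: -0.0001
```

Run:
```python
from fit import *
o=r.get_obs();oo,e,l=model(v,1); d=o["tcp_pos"][:2]-oo; print("in red unit",d@e,d@l,o["contact_force"])
cv2.imwrite("pics/s2.png",cv2.resize(r.grab_frame("scene")[120:280,100:310],None,fx=3.6,fy=3.6,interpolation=cv2.INTER_CUBIC))
```

```text
in red unit -0.09114255042628995 0.0034532074391661477 [-1.66561332 -0.18670996  0.91503631]
```

View pics/s2.png

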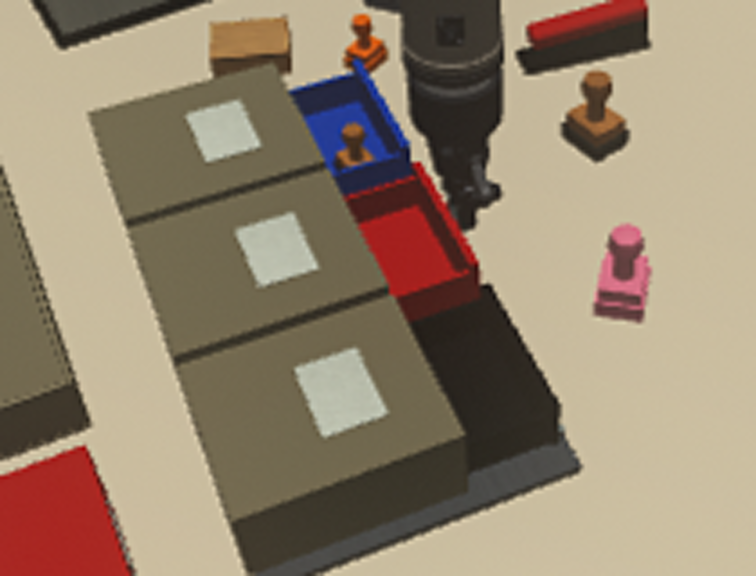

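The scene view shows the red wall (crop 450,235) almost in line with its neighbours and the fingers against it. I keep pressing until the force jumps at the stop.

Request:
carry_out:
  targets: [0,0,0,-0.002,0,0,0,0,0,0,-0.003,0,0,0,0,0,0,-0.003,0,0,0]

```text
clock: 4.7
tcp_pos: [0.593, -0.0588, 0.0459]
orientation: [-2.197, 0.044, 2.202]
contact_force: [-7.1, 0.0, 4.1]
grip_width: -0.0004
```

Request:
carry_out:
  targets: [0,0,0,-0.003,0,0,0,0,0,0,-0.005,0,0,0,0,0,0,-0.005,0,0,0]

```text
clock: 5.08
tcp_pos: [0.5929, -0.0588, 0.0451]
orientation: [-2.186, 0.045, 2.214]
contact_force: [-13.8, 0.9, 10.3]
grip_width: -0.0001
```

Firm stop: no motion at 14 N, so red is home. I back off, rise, and go over the free right half of the blue tray.

Request:
carry_out:
  targets: [0,0,0,0.02,0,0,0,0,0,0,0.045,0,0,0,0,-0.05,0,0.05,0,0,0,0,-0.1,0,0.05,0,0,0,0,-0.12,0.04,0.03,0,0,0,0,-0.12,0.09,0.0,0,0,0,0,-0.12,0.14,-0.025,0,0,0,0,-0.12,0.18,-0.045,0,0,0,0,-0.12,0.193,-0.05,0,0,0,0,-0.12,0.193,-0.05,0,0,0]

```text
clock: 6.32
tcp_pos: [0.6364, -0.2543, 0.1642]
orientation: [-2.186, 0.046, 2.213]
contact_force: [0.8, 0.7, 0.1]
grip_width: -0.0002
```

Run:
```python
from fit import *
o=r.get_obs();oo,e,l=model(v,2); d=o["tcp_pos"][:2]-oo; print("in blue unit",d@e,d@l,o["contact_force"])
M=R.from_rotvec(o["orientation"]).as_matrix();print(M.round(3),o["tcp_pos"])
cv2.imwrite("pics/w2.png",np.hstack([r.grab_frame("wrist")[:,:400],r.grab_frame("scene")[60:444,100:400]]) if 0 else r.grab_frame("wrist"))
```

```text
in blue unit -0.03805848547947048 -0.030800564214866412 [0.79096901 0.69787127 0.11043557]
[[-0.012 -0.043 -0.999]
 [ 0.001 -0.999  0.043]
 [-1.    -0.001  0.013]] [ 0.6364093  -0.25430351  0.1641513 ]
```

View pics/w2.png

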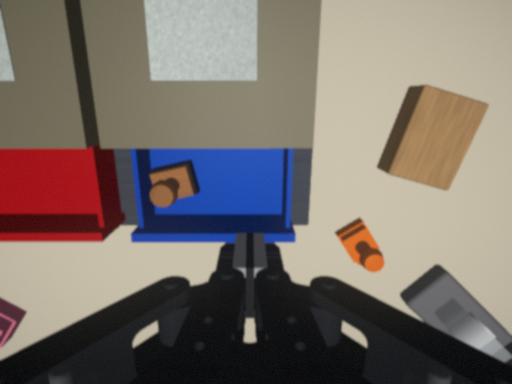

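The wrist view shows the stamp at (172,185), the right half of the blue tray free, and the blue wall's top edge at about row 232, columns 133–295. I check the model against it before lowering.

Run:
```python
from fit import *
w=r.camera_info("wrist");o=r.get_obs();t=o["tcp_pos"]
print("tcp",proj(w,t),"tcp lowered",proj(w,[t[0],t[1],.045]))
for q in(0,.003): print(q,proj(w,wall(2,q)).round(1).tolist())
oo,e,l=model(v,2)
for n,uv,z in(("inner top edge",[[133,229],[215,230],[295,231]],.068),("stamp base fr/right",[[153,204],[198,190]],.03),("roof front edge",[[150,148],[310,148]],.085)):
    d=onplane(w,uv,z)[:,:2]-oo; print(n,np.c_[d@e,d@l].round(4).tolist())
```

```text
tcp [[249.00165404 249.27070133]] tcp lowered [[249.39996647 186.42442297]]
0 [[296.4, 233.3], [131.9, 233.0], [295.9, 242.1], [132.9, 241.8], [289.6, 222.4], [149.2, 222.1]]
0.003 [[296.2, 236.6], [132.3, 236.3], [295.8, 245.4], [133.3, 245.1], [289.4, 225.3], [149.5, 225.0]]
inner top edge [[-0.0685, 0.0667], [-0.0692, -0.0008], [-0.0699, -0.0668]]
stamp base fr/right [[-0.0595, 0.0608], [-0.0458, 0.0182]]
roof front edge [[0.0008, 0.0413], [0.001, -0.072]]
```

Agreement is within 3 mm and the lowered fingertip lands in the free area. I lower behind the lip.

Request:
carry_out:
  targets: [0,0.03,0,0,0,0,0,0,0.065,0,0,0,0,0,0,0.095,0,0,0,0,0,0,0.115,0,0,0,0,0,0,0.123,0,0,0,0,0,0,0.123,0,0,0,0,0]

```text
clock: 7.12
tcp_pos: [0.6351, -0.2518, 0.0415]
orientation: [-2.186, 0.042, 2.214]
contact_force: [-0.3, 0.4, -0.3]
grip_width: 0.0002
```

Request:
carry_out:
  targets: [0,0,0,0.008,0,0,0,0,0,0,0.014,0,0,0,0,0,0,0.018,0,0,0,0,0,0,0.021,0,0,0,0,0,0,0.024,0,0,0,0,0,0,0.028,0,0,0,0,0,0,0.033,0,0,0,0,0,0,0.039,0,0,0,0,0,0,0.046,0,0,0,0,0,0,0.053,0,0,0,0,0,0,0.058,0,0,0,0,0,0,0.06,0,0,0]

```text
clock: 8.62
tcp_pos: [0.5745, -0.2493, 0.0422]
orientation: [-2.186, 0.042, 2.214]
contact_force: [2.1, -0.8, -1.1]
grip_width: 0.0002
```

Run:
```python
from fit import *
o=r.get_obs();oo,e,l=model(v,2); d=o["tcp_pos"][:2]-oo; print("in blue unit",d@e,d@l,o["contact_force"])
cv2.imwrite("pics/s3.png",cv2.resize(r.grab_frame("scene")[120:280,100:310],None,fx=3.6,fy=3.6,interpolation=cv2.INTER_CUBIC))
```

```text
in blue unit -0.10007914270720528 -0.028442942836790767 [ 2.06801279 -0.82809417 -1.07893355]
```

View pics/s3.png

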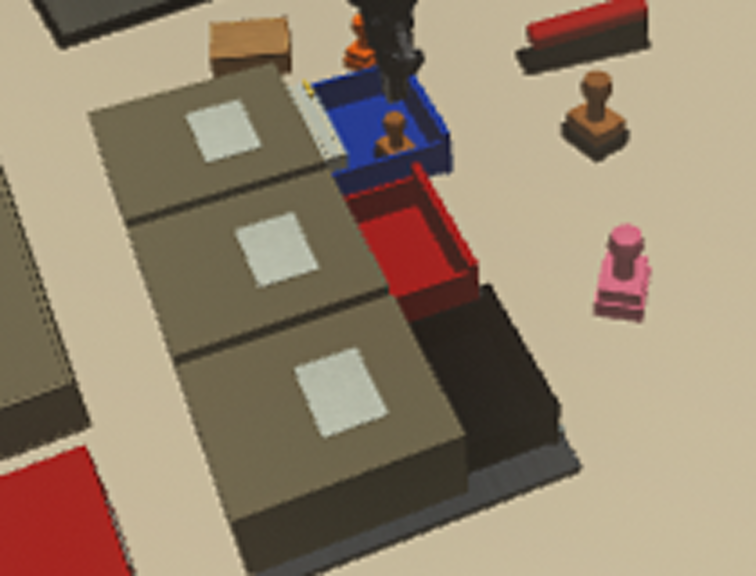

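The blue tray is following (about 38 mm out) and the stamp stands upright at crop (394,135). I continue the draw.

Request:
carry_out:
  targets: [0,0,0,0.003,0,0,0,0,0,0,0.008,0,0,0,0,0,0,0.015,0,0,0,0,0,0,0.022,0,0,0,0,0,0,0.029,0,0,0,0,0,0,0.036,0,0,0,0,0,0,0.043,0,0,0,0,0,0,0.05,0,0,0,0,0,0,0.057,0,0,0,0,0,0,0.064,0,0,0,0,0,0,0.069,0,0,0,0,0,0,0.072,0,0,0]

```text
clock: 10.18
tcp_pos: [0.5021, -0.2464, 0.0432]
orientation: [-2.185, 0.042, 2.215]
contact_force: [1.9, 1.1, -0.9]
grip_width: -0.0003
```

Request:
carry_out:
  targets: [0,0,0,0.002,0,0,0,0,0,0,0.004,0,0,0,0,0,0,0.006,0,0,0,0,0,0,0.008,0,0,0,0,0,0,0.01,0,0,0,0,0,0,0.01,0,0,0]

```text
clock: 10.92
tcp_pos: [0.4948, -0.2461, 0.0438]
orientation: [-2.192, 0.042, 2.209]
contact_force: [7.0, -0.8, -6.2]
grip_width: -0.0001
```

Request:
carry_out:
  targets: [0,0,0,0.003,0,0,0,0,0,0,0.005,0,0,0,0,0,0,0.006,0,0,0,0,0,0,0.006,0,0,0]

```text
clock: 11.42
tcp_pos: [0.4949, -0.2462, 0.045]
orientation: [-2.206, 0.042, 2.198]
contact_force: [15.8, -1.7, -10.5]
grip_width: -0.0002
```

Firm stop at 16 N with no motion. I ease off the lip, rise straight up and swing clear.

Request:
carry_out:
  targets: [0,0,0,-0.008,0,0,0,0,0,0,-0.018,0,0,0,0,0,0,-0.02,0,0,0,0,-0.03,0,-0.02,0,0,0,0,-0.08,0,-0.02,0,0,0,0,-0.13,0,-0.02,0,0,0,0,-0.16,0.03,-0.02,0,0,0,0,-0.16,0.08,-0.02,0,0,0,0,-0.16,0.14,-0.02,0,0,0,0,-0.16,0.2,-0.02,0,0,0,0,-0.16,0.24,-0.02,0,0,0,0,-0.16,0.24,-0.02,0,0,0]

```text
clock: 12.92
tcp_pos: [0.5022, -0.4909, 0.2038]
orientation: [-2.2, 0.05, 2.198]
contact_force: [-0.3, -0.3, -0.4]
grip_width: 0.0002
```

Run:
```python
from fit import *
o=r.get_obs();print(o["contact_force"],o["tcp_pos"])
t=r.grab_frame("top"); cv2.imwrite("pics/top9.png",t); a=t.copy()
for k,q in((0,0),(1,0),(2,.12)):
    w=proj(c,wall(k,q)); print(k,w.round(1).tolist())
a=cv2.resize(a[70:220,165:400],None,fx=3.3,fy=3.3,interpolation=cv2.INTER_CUBIC)
for k,q in((0,0),(1,0),(2,.12)):
    w=(proj(c,wall(k,q))+.4-[165,70])*3.3
    cv2.line(a,*[tuple(int(x) for x in w[j]) for j in(2,3)],(0,255,255),1)
cv2.imwrite("pics/f.png",a)
```

```text
[-0.27755889 -0.31079157 -0.37350142] [ 0.50217715 -0.49089716  0.20384879]
0 [[242.6, 165.3], [194.5, 164.1], [242.5, 168.0], [194.3, 166.8], [243.0, 172.2], [196.4, 171.0]]
1 [[299.0, 166.7], [250.8, 165.5], [299.0, 169.4], [250.7, 168.2], [297.7, 173.5], [251.0, 172.4]]
2 [[356.6, 209.9], [307.2, 208.7], [356.6, 212.8], [307.2, 211.5], [353.4, 215.6], [305.6, 214.4]]
```

View pics/f.png

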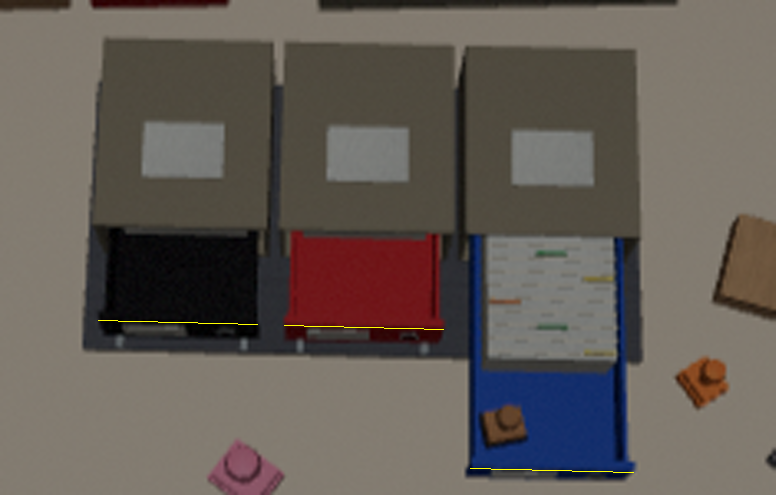

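The final view shows red (365,328) in line with the shut black tray, blue fully out at (550,470), and the stamp upright at (503,425). The predicted edges match. Handing in.

```bash
python3 -c "
from bench import r
print(r.hand_in())"
```

```text
the job is handed in; nothing more can be done
None
```

I pushed the red tray fully home with the shut fingertips. I then hooked the fingertips behind the right half of the blue lip and drew that tray out to its stop. The job was handed in after about 13 s of robot time.

- **Red tray:** at its stop it did not move when pressed with about 14 N.
- **Blue tray:** at its stop it did not move when pulled with about 16 N.
- **Final top picture:** the wall edges match the model for red at 0, blue at 0.12 and black at 0. The stamp stands upright in the blue tray.
- **Other things on the desk:** those visible in the last crop are where they were. I did not re-measure the mug, glue, pen pot, ink-pad, stapler and the rest outside it, but the arm was not planned near them.
- **Robot at the end:** it was clear of everything, reading about 0.5 N, which is noise.

The only disagreement was in measuring. The wrist view put the blue lip about 3 mm farther from the robot than the top-view fit, which is roughly the calibration error.

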